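# Lift a round inlay with a spatula and press it into its board

## Robot

A 6-joint arm with a two-finger parallel gripper is mounted at the origin on the work surface. World frame = base frame: x ahead of the robot, y to its left, z up, the work surface at z = 0. Lengths are in m, angles in rad, forces in N, time in s.
With the tool pointing down it reaches from about 0.225 to 0.725 m from the base axis. Payload 3.1 kg.
Tool frame: the origin (TCP) lies at the centre of the arm's flange, where the gripper is bolted on; the fingertips stand 173 mm ahead of it and the grasp point (between the pads) lies 155 mm ahead of it (ctrl.nose_length is the z of the fingertips in the tool frame, in m); z points along the fingers, y is the line along which they close (so a half turn about z gives the same grasp; the last joint's range is limited). The gripper opens to 85 mm and grips with 20 to 120 N. Pads are 22 mm wide; open, the fingers measure 114 mm over their backs; the gripper's body (76 mm by 85 mm) begins 54 mm behind the grasp point. The pads swing forward as they close: fully open they stand 13 mm farther back than shut.
Start: joints at [-1.388, 0.048, 0.099, 1.622, 0, 1.443], TCP at [0.161, -0.5, 0.405] pointing down, gripper open.
Joint ranges: [-2.91, 2.91], [-0.99, 1.94], [-1.21, 1.42], [-2.12, 2.29], [-1.49, 1.47], [-3.14, 3.14]. Speed limits (rad/s): [2.79, 2.79, 3.14, 3.14, 3.14, 3.14].

## Interface

Orientations are given as a rotation vector (axis times angle).
In Python, from plant import sense, eyes, ctrl gives the robot as it stands.
- The arm moves only by the tool drive_tool, never from a script. Its argument "commands" is a list of rows, each a list of 3 entries, a list of its own where there are three numbers: the shift along the tool's x, y, z in cm, then the turn, a rotation vector about the tool's x, y, z in degrees, then the opening, from -1 (shut) to 1 (fully open). A call has 1 to 10 rows; each row is the pose to reach, as a shift and turn from the pose commanded when the call began, along the tool's axes at that moment; what a row does not reach only later rows make up. A row lasts 1/10 s, in which the tool goes at most 50 mm and 8.59 degrees, less where a joint would pass 70% of its speed; a pose out of reach is approached as far as the arm can. A call with a gripper value outside its range is refused whole. The fingers move at their own pace and stop on an object; "grip_force" is the grip in N (left out, the last holds). Time passes only in rows, so rows that repeat a pose let the fingers close. It gives the time, the measured TCP pose, the force, the opening and the grip force at its end, in the units of the state.
- sense(): the state, without advancing time (a new reading comes with each control period).
- eyes.snapshot(name): name is "side" or "top" or "wrist"; returns (picture, depth): 384x512x3 uint8, blue, green, red; 384x512 float32, m along the optical axis (not along the pixel's ray), 0 where there is no reading.
- eyes.calibration(name): a dict with "fovy" (degrees; the focal length in pixels is half the picture's height over the tangent of half this angle, whatever the lens; pixels are square), "cx", "cy" (the principal point, pixels), "distortion" ([k1, k2, p1, p2, k3] as OpenCV has them; the pictures are not rectified), "rvec" (rotation vector, rad) and "tvec" (3), from world to camera coordinates, as OpenCV has them. Camera axes: x right, y down, z forward; pixel columns grow to the right and rows downward; lengths in m; the calibration is good to about 2 mm. A picture is of the moment at which its call begins: read the wrist's pose just before it. calibration takes no time and is no camera call; for the wrist camera it gives the pose at the moment of the call.
- ctrl.hand_in(): hands the job in; it is judged then, once.
The state is a dict: "clock": time; "qpos": joint angles; "dq": joint speeds; "effort": joint torques, N m; "tcp_pos": TCP position; "tcp_rot": TCP orientation; "contact_force": force on the tool from outside, world axes, zero at the start; "wrist_torque": the same for the moment, N m; "width": opening from 0.0 (shut) to 1.0 (fully open); "finger_force": force on a finger pad.
Only numpy, scipy, OpenCV 4.12 (cv2) and the standard library are available. Lean on these libraries where they do the work, as an engineer would, in place of code of your own. Each camera call takes 0.05 s, during which the arm holds its last target. There are 200 camera calls.

## Task

Take the flat steel lifter by its handle, slide its blade under the round wooden inlay on the bench hook (its two dowels keep the inlay from sliding away), and lift it clear. Carry it on the blade, untouched by the fingers, over to the board, let it off the blade into the round recess, and press it down firmly until it is flush. Leave the lifter lying flat on the bench, keep the inlay right side up, and do not disturb the other things.

Things in the scene. Friction and masses are not known exactly. Their poses are not given: they have to be found in the camera images.
- lifter: the lifter, a broad flat spatula lying on the bench, 0.22 kg: polished steel blade (what lies on it slides off at a tilt of 0.2 to 0.35 rad) 100 mm long, 70 mm wide, 2 mm thick, square tip; wooden handle above and behind it. x axis from handle to tip, y across, z up. Origin: on the blade's underside, centre line, 45 mm behind the tip, 55 mm ahead of the rear edge. Left alone it lies flat on its blade
- lifter_grip (a point): centre of the lifter's handle: a horizontal bar along the lifter's x, 95 mm long, 24 mm wide (y), 22 mm high, 97.5 mm behind the lifter's origin and 51 mm above the blade's underside (free space below it); same axes as the lifter
- lifter_tip (a point): middle of the blade's front edge, underside; axes as the lifter. On the blade's rear edge, 97 mm behind this point, stands the front face of an upturned lip, 60 mm wide and 14 mm high, that stops what lies on the blade: a disc against it is centred 3 mm ahead of the lifter's origin and overhangs the tip by 13 mm
- disc: the inlay: a round dark wooden disc, 110 mm diameter, 10 mm thick, about 0.08 kg, too wide to be grasped; its lower edge is bevelled all round (4 mm high, 5 mm inward), so that a thin blade held flat on the surface slides under it. Origin: centre of its underside; z up
- hook: the bench hook: a plywood plate fixed to the bench, 240 mm long (x), 180 mm wide (y), 18 mm thick, carrying the disc. Near its far (+x) end two dowels, 19 mm thick, 28 mm high, at x = +95, y = +32 and -32 mm, stop the disc when it is pushed towards +x. Origin: centre of its underside, z up. It is on the left or right of the bench, the board on the other side
- stop (a point): on the bench hook's upper face (18 mm above the bench): where the centre of the disc's underside is when the disc touches both dowels, 39 mm ahead of the plate's centre; axes as the bench hook. The disc starts 7 to 27 mm short of it and up to 12 mm to either side
- board: the workpiece: a pale wooden board fixed to the bench, 190 x 170 mm, 24 mm thick, with a round recess in the middle of its upper face, 116 mm across, 10 mm deep, its mouth chamfered by 2 mm. Origin: centre of its underside, z up
- recess (a point): centre of the recess's floor, 14 mm above the bench, 10 mm below the board's face; z up. With the disc home its origin is here
- sander: bystander: cork sanding block, 70 x 110 x 40 mm, at the far side; origin at its underside
- tape: bystander: tape measure case, 62 x 62 x 36 mm, in the middle of the bench beyond the lifter; origin at its underside
- chisel: bystander: wood chisel lying on the robot's left, about 250 mm long; origin at its underside
- square: bystander: try square lying on the robot's right, blade 150 mm; origin at its underside
- offcuts: bystander: two wood offcuts glued one on the other, 60 x 160 x 55 mm, at the far side; origin at its underside
Not all that is in view belongs to the job. Leave any pink or turquoise look-alike of the disc alone.

How it is judged:
On the way, in this order (a step that is already met when the one before it is completed fails the run):
1. the inlay is borne by the lifter, 30 mm or more above the bench hook, the fingers not touching it (z of disc in the frame of stop above 0.03 m and contact force between disc and lifter above 0.3 N and not (contact force between disc and the fingers above 0.1 N)), for 0.2 s.
2. the inlay is in the recess, flush (within 2.5 mm), and pressed down onto the board with 5 N or more (horizontal distance between disc and recess below 0.006 m and z of disc in the frame of recess below 0.0025 m and angle between disc's own z axis and vertical below 0.04 rad and contact force between disc and board above 5 N), for 0.2 s.
At the end, for the whole second after the job is handed in: the inlay lies at rest in the board's recess, flush within 2.5 mm and level within 0.04 rad, and the lifter lies flat and still on the bench itself (blade within 6 mm of the bench, level within 0.08 rad), clear of the inlay (horizontal distance between disc and recess below 0.006 m and z of disc in the frame of recess below 0.0025 m and angle between disc's own z axis and vertical below 0.04 rad and linear speed of each of disc, lifter below 0.02 m/s and height (world z) of lifter below 0.006 m and angle between lifter's own z axis and vertical below 0.08 rad and not (contact force between lifter and disc above 0.1 N)); the robot touches nothing.
It fails at once if the inlay is tipped more than 60 degrees (angle between disc's own z axis and vertical above 1.05 rad).
It fails at once if the fingers carry the inlay: they touch it while it is clear of the bench hook and of the board (contact force between disc and the fingers above 1 N and height (world z) of disc above 0.045 m).
It fails at once if a bystander is moved by more than 30 mm (distance of any of sander, tape, chisel, square, offcuts from where it was at the start of the episode above 0.03 m).
It also fails if it takes over 72 s, if anything falls off the work surface, if the arm or the gripper's body presses on something with over 40 N, if the wrist force passes 120 N, or if a joint passes its speed limit or range.

## Working session

There is one attempt and no reset: what is moved stays moved. The work goes in short steps, Python scripts to look and compute and a tool call to move; the robot and the scene stay as the last step left them, time stands still between calls to the robot, and variables do not carry over. Pictures are saved under pics/ and viewed, at most 10 in all, crops included, and the job is handed in when it is done.

Besides the shell and the picture viewer there is one more tool, called after "Emit:" by a JSON object that holds its "method" and its "body", one argument or row to a line. drive_tool: Moves the arm, as the interface text tells. Its arguments: {"type":"object","properties":{"commands":{"type":"array","items":{"type":"array"}},"grip_force":{"type":"number"}},"required":["commands"]}

```bash
mkdir -p pics
cat > h.py <<'E'
import numpy as np, cv2
from scipy.spatial.transform import Rotation as R
from plant import sense, eyes, ctrl
def snap(n):
    c=eyes.calibration(n); p,d=eyes.snapshot(n); np.savez('%s.npz'%n,p=p,d=d,**{k:np.array(v) for k,v in c.items()}); return p,d,c
def load(n):
    z=np.load('%s.npz'%n); return z['p'],z['d'],z
def K(c):
    f=192/np.tan(np.radians(float(c['fovy']))/2); return np.array([[f,0,float(c['cx'])],[0,f,float(c['cy'])],[0,0,1]])
def ray(c,uv):
    q=cv2.undistortPoints(np.float64(uv).reshape(-1,1,2),K(c),np.float64(c['distortion'])).reshape(-1,2)
    Rm=cv2.Rodrigues(np.float64(c['rvec']))[0]; t=np.float64(c['tvec']).ravel()
    return -Rm.T@t, np.c_[q,np.ones(len(q))]@Rm
def at_z(c,uv,z):
    o,d=ray(c,uv); z=np.asarray(z,float); s=(z-o[2])/d[:,2]; return o+d*s[:,None] if s.ndim else o+d*s
def cloud(d,c):
    v,u=np.mgrid[:384,:512]; o,r=ray(c,np.c_[u.ravel(),v.ravel()]); P=o+r*d.ravel()[:,None]; P[d.ravel()==0]=np.nan; return P.reshape(384,512,3)
def proj(c,P): return cv2.projectPoints(np.float64(P).reshape(-1,1,3),np.float64(c['rvec']),np.float64(c['tvec']),K(c),np.float64(c['distortion']))[0].reshape(-1,2)
E
python3 - <<'E'
from h import *
p,d,c=snap('top'); cv2.imwrite('pics/top.png',cv2.resize(p,(800,600)))
print(c, sense()['tcp_pos'],sense()['tcp_rot'])
P=cloud(d,c); print(P[50:384:80,50:512:100].round(3).reshape(-1,3))
E
```

```text
{'fovy': 51.325343164699696, 'cx': 257.90658167526254, 'cy': 190.45085305638946, 'distortion': array([-0.12993963,  0.        ,  0.        ,  0.        ,  0.        ]), 'rvec': array([ 2.1503489 , -2.20862735,  0.10236314]), 'tvec': array([-4.30182312e-04,  5.00905955e-01,  1.18625187e+00])} [ 0.16049857 -0.49964752  0.40351668] [-3.10142559e+00 -4.85837416e-01  7.31318482e-05]
[[ 1.366e+00  1.091e+00 -7.560e-01]
 [ 1.148e+00  4.260e-01 -3.740e-01]
 [ 1.152e+00  1.000e-03 -4.210e-01]
 [ 1.298e+00 -5.240e-01 -7.520e-01]
 [ 1.301e+00 -1.077e+00 -7.430e-01]
 [ 7.170e-01  6.550e-01  1.000e-03]
 [ 7.040e-01  3.220e-01 -3.000e-03]
 [ 6.840e-01  5.000e-03  3.700e-02]
 [ 6.820e-01 -3.050e-01  1.900e-02]
 [ 6.680e-01 -6.090e-01  6.400e-02]
 [ 4.580e-01  6.470e-01  2.000e-03]
 [ 4.510e-01  3.200e-01  3.000e-03]
 [ 4.430e-01  1.200e-02 -4.000e-03]
 [ 4.340e-01 -2.970e-01  1.000e-03]
 [ 4.240e-01 -6.230e-01 -2.000e-03]
 [ 2.050e-01  6.490e-01  1.000e-03]
 [ 2.060e-01  3.240e-01  2.000e-03]
 [ 2.000e-01  1.800e-02 -2.000e-03]
 [ 1.910e-01 -2.850e-01  1.100e-02]
 [ 1.720e-01 -6.110e-01 -1.000e-03]
 [-5.100e-02  6.600e-01  0.000e+00]
 [-4.200e-02  3.320e-01  0.000e+00]
 [ 1.940e-01  9.000e-03  6.650e-01]
 [-5.900e-02 -2.820e-01 -1.000e-03]
 [ 1.750e-01 -2.820e-01  6.610e-01]]
```

View pics/top.png

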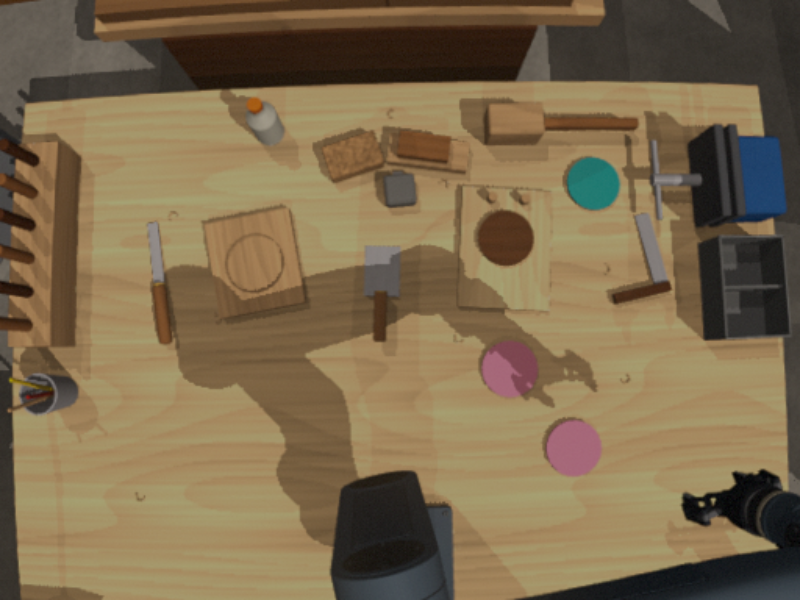

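The dark disc (505,238) on the hook plate (503,248) fits the inlay: it is brown and sits near the dowels (491,197) and (524,198). The look-alikes are pink (510,368), pink (573,447) and turquoise (593,183). The lifter is at (381,285) and the board at (254,262). I'll enlarge this area to confirm and to read points.

Run:
```python
from h import *
p,d,c=load('top'); cr=p[108:228,118:368]; cv2.imwrite('pics/crop.png',cv2.resize(cr,None,fx=3.2,fy=3.2,interpolation=cv2.INTER_CUBIC))
```

```text
(no output)
```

View pics/crop.png

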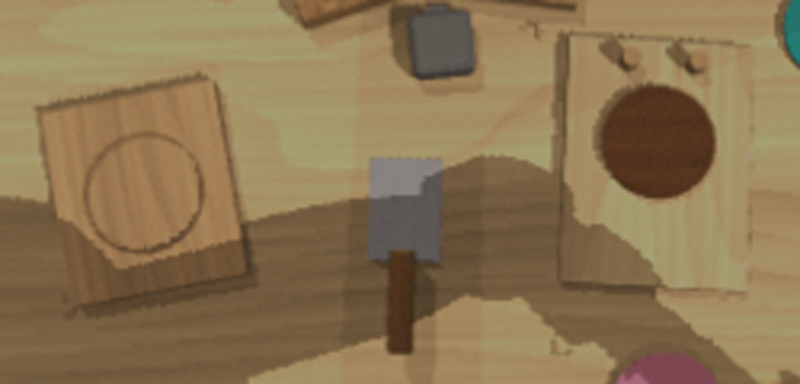

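The crop shows (crop pixels) one dark disc at (658,141) beside the dowels at (631,58) and (698,63), so that is the inlay. The blade spans (369..441, 157..261), the handle (388..414, 251..353), and the recess centre is at (144,192).

Run:
```python
from h import *
p,d,c=load('top')
f=lambda pts,z: at_z(c,(np.array(pts)+.5)/3.2-.5+[118,108],z)[:,:2]
def show(n,a): print(n,(a*1000).round(0).tolist(), 'mean',(a.mean(0)*1000).round(1))
pl=f([(570,33),(748,44),(746,292),(560,284)],.018); show('plate',pl); print([np.linalg.norm(pl[i]-pl[i-1]).round(3) for i in range(4)])
show('disc',f([(600,141),(716,141),(658,84),(658,199)],.028))
dw=f([(631,58),(698,63)],.046); show('dowels',dw); v=dw[0]-dw[1]; print('gap',np.linalg.norm(v),'yaw',np.arctan2(-v[0],v[1]))
bo=f([(38,107),(208,76),(248,272),(80,306)],.024); show('board',bo); print([np.linalg.norm(bo[i]-bo[i-1]).round(3) for i in range(4)])
show('recess',f([(85,192),(203,192),(144,132),(144,252)],.024))
show('blade',f([(369,157),(441,157),(440,262),(369,260)],.002))
h=f([(390,251),(414,251),(411,353),(388,353)],.062); show('handle',h)
# plate yaw
for a,b in ((3,0),(2,1)): e=pl[b]-pl[a]; print('plate yaw',np.arctan2(e[1],e[0]))
b=f([(405,261),(405,157)],.002);print(b)
s=sense(); Rm=R.from_rotvec(s['tcp_rot']).as_matrix(); print(Rm.round(3))
P=cloud(d,c); 
for n,q in (('handle',(401,300)),('disc',(658,141)),('plate',(650,250)),('board',(144,192)),('bench',(500,300))):
    u,w=(np.array(q)/3.2+[118,108]).astype(int); print(n,np.nanmedian(P[w-2:w+3,u-2:u+3].reshape(-1,3),0).round(4))
```

```text
plate [[724.0, -137.0], [709.0, -311.0], [468.0, -297.0], [480.0, -119.0]] mean [ 595.2 -216. ]
[np.float64(0.244), np.float64(0.174), np.float64(0.242), np.float64(0.178)]
disc [[615.0, -161.0], [612.0, -272.0], [669.0, -219.0], [558.0, -214.0]] mean [ 613.4 -216.5]
dowels [[690.0, -191.0], [684.0, -255.0]] mean [ 687.5 -223.1]
gap 0.06403180181544758 yaw -0.09418360460578051
board [[664.0, 379.0], [689.0, 213.0], [499.0, 176.0], [471.0, 337.0]] mean [580.8 276.4]
[np.float64(0.198), np.float64(0.168), np.float64(0.194), np.float64(0.164)]
recess [[580.0, 332.0], [576.0, 218.0], [636.0, 275.0], [521.0, 275.0]] mean [578.3 275.3]
blade [[609.0, 60.0], [608.0, -9.0], [506.0, -6.0], [509.0, 63.0]] mean [558.  27.]
handle [[511.0, 40.0], [511.0, 18.0], [418.0, 23.0], [418.0, 44.0]] mean [464.6  31.2]
plate yaw -0.07630067766095316
plate yaw -0.06041874617985582
[[0.50737993 0.02799138]
 [0.60849814 0.02560649]]
[[ 0.952  0.306 -0.   ]
 [ 0.306 -0.952  0.002]
 [ 0.    -0.002 -1.   ]]
handle [0.4673 0.0308 0.0623]
disc [ 0.6126 -0.2155  0.0284]
plate [ 0.5096 -0.2064  0.0181]
board [0.5788 0.2765 0.0137]
bench [ 0.4688 -0.0625 -0.0006]
```

```bash
cat >> h.py <<'E'
def go(p,yaw,pitch=0):
    "print shift (cm) and turn (deg) from the pose now to TCP p, lifter yaw and nose-down pitch"
    s=sense(); R0=R.from_rotvec(s['tcp_rot']); R1=R.from_euler('ZY',[yaw,pitch])*R.from_matrix(np.diag([-1.,1,-1]))
    print('shift',(R0.inv().apply(np.array(p)-s['tcp_pos'])*100).round(2),'turn',np.degrees((R0.inv()*R1).as_rotvec()).round(2),'t',s['clock'])
E
python3 -c "
from h import *
go([.474,.031,.33],-.04)"
```

```text
shift [ 46.07 -40.92   7.46] turn [-1.000e-02 -1.900e-01 -1.599e+02] t 0.05
```

Emit:
{"method": "drive_tool", "body": {
  "commands": [
    [[46.1,-40.9,7.5],[0,0,-160],1],
    [[46.1,-40.9,7.5],[0,0,-160],1],
    [[46.1,-40.9,7.5],[0,0,-160],1],
    [[46.1,-40.9,7.5],[0,0,-160],1],
    [[46.1,-40.9,7.5],[0,0,-160],1],
    [[46.1,-40.9,7.5],[0,0,-160],1],
    [[46.1,-40.9,7.5],[0,0,-160],1],
    [[46.1,-40.9,7.5],[0,0,-160],1],
    [[46.1,-40.9,7.5],[0,0,-160],1],
    [[46.1,-40.9,7.5],[0,0,-160],1]
  ]
}}

```text
clock: 1.05
tcp_pos: [0.4136, -0.0706, 0.3435]
tcp_rot: [-1.932, -2.477, 0.0]
contact_force: [1.6, -1.0, -0.4]
width: 1.001
finger_force: 0.0
```

```bash
python3 -c "
from h import *
print(sense()['tcp_pos'],sense()['qpos']);go([.474,.031,.33],-.04)"
```

```text
[ 0.41362318 -0.07059299  0.34354508] [-3.29093700e-01 -2.34106728e-01 -2.84206086e-01  1.52102080e+00
 -1.94817253e-04  9.95475898e-01]
shift [8.38 8.33 1.35] turn [-2.00e-02 -1.00e-02 -7.36e+01] t 1.05
```

Emit:
{"method": "drive_tool", "body": {
  "commands": [
    [[8.4,8.3,1.3],[0,0,-73.6],1],
    [[8.4,8.3,1.3],[0,0,-73.6],1],
    [[8.4,8.3,1.3],[0,0,-73.6],1],
    [[8.4,8.3,1.3],[0,0,-73.6],1],
    [[8.4,8.3,1.3],[0,0,-73.6],1],
    [[8.4,8.3,1.3],[0,0,-73.6],1],
    [[8.4,8.3,1.3],[0,0,-73.6],1],
    [[8.4,8.3,1.3],[0,0,-73.6],1],
    [[8.4,8.3,1.3],[0,0,-73.6],1],
    [[8.4,8.3,1.3],[0,0,-73.6],1]
  ]
}}

```text
clock: 2.05
tcp_pos: [0.4737, 0.0287, 0.3305]
tcp_rot: [-0.073, -3.139, -0.0]
contact_force: [-0.0, 0.2, 0.3]
width: 0.997
finger_force: 0.0
```

```bash
python3 -c "
from h import *
go([.474,.031,.206],-.04)
p,d,c=snap('wrist'); cv2.imwrite('pics/w1.png',p)"
```

```text
shift [-0.04  0.23 12.45] turn [ 0.   -0.1  -0.37] t 2.05
```

View pics/w1.png

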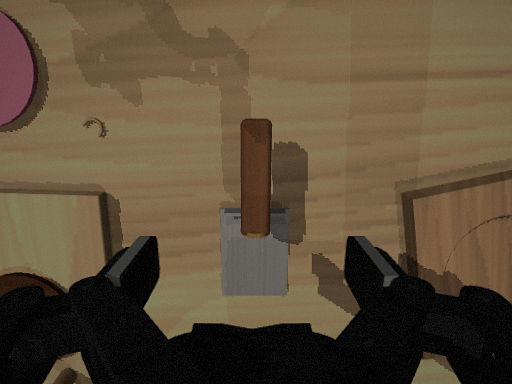

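The wrist view shows the handle centred between the fingers (u≈256, v 120–236) and the blade at (221–288, 208–296).

```bash
python3 -c "
from h import *
p,d,c=load('wrist')
b=at_z(c,[(221,296),(288,295.5)],.002);h=at_z(c,[(241.5,122),(271.5,122),(242,234),(270,234)],.062)
print(b.round(4),h.round(4)); m=b.mean(0)-h[:2].mean(0); print('yaw',np.arctan2(m[1],m[0]),np.hypot(*m[:2]))"
```

```text
[[ 0.6064 -0.0125  0.002 ]
 [ 0.6092  0.0607  0.002 ]] [[0.4192 0.0224 0.062 ]
 [0.4203 0.0448 0.062 ]
 [0.5091 0.0178 0.062 ]
 [0.5102 0.0408 0.062 ]]
yaw -0.050438159231860326 0.18827956274330093
```

Emit:
{"method": "drive_tool", "body": {
  "commands": [
    [[0,0.2,3],[0,0,0],1],
    [[0,0.2,7],[0,0,0],1],
    [[0,0.2,11],[0,0,0],1],
    [[0,0.2,12.4],[0,0,0],1],
    [[0,0.2,12.4],[0,0,0],1],
    [[0,0.2,12.4],[0,0,0],1]
  ]
}}

```text
clock: 2.7
tcp_pos: [0.4747, 0.0306, 0.2086]
tcp_rot: [0.073, 3.139, -0.0]
contact_force: [1.0, -0.3, -0.6]
width: 0.997
finger_force: 0.0
```

Emit:
{"method": "drive_tool", "body": {
  "commands": [
    [[0,0,0.2],[0,0,0],0],
    [[0,0,0.2],[0,0,0],-1],
    [[0,0,0.2],[0,0,0],-1],
    [[0,0,0.2],[0,0,0],-1],
    [[0,0,0.2],[0,0,0],-1],
    [[0,0,0.2],[0,0,0],-1],
    [[0,0,0.2],[0,0,0],-1],
    [[0,0,0.2],[0,0,0],-1],
    [[0,0,0.2],[0,0,0],-1]
  ],
  "grip_force": 110
}}

```text
clock: 3.6
tcp_pos: [0.4745, 0.0307, 0.2063]
tcp_rot: [0.072, 3.139, 0.0]
contact_force: [-0.6, 0.2, 4.4]
width: 0.258
finger_force: 107.6
```

```bash
python3 -c "
from h import *
print(sense()['tcp_pos'],sense()['width'],sense()['finger_force']);go([.41,-.205,.270],-.075)"
```

```text
[0.47445579 0.03067475 0.20632315] 0.25819416334908946 107.5764548778534
shift [  5.34 -23.84  -6.38] turn [0.01 0.09 1.65] t 3.6
```

Emit:
{"method": "drive_tool", "body": {
  "commands": [
    [[0,0,-2],[0,0,0],-1],
    [[0,0,-5],[0,0,0],-1],
    [[0,0,-8],[0,0,0],-1],
    [[2,-4,-8],[0,0,0.5],-1],
    [[4,-8,-8],[0,0,1],-1],
    [[5.3,-12,-8],[0,0,1.6],-1],
    [[5.3,-16,-8],[0,0,1.6],-1],
    [[5.3,-20,-8],[0,0,1.6],-1],
    [[5.3,-23.6,-8],[0,0,1.6],-1],
    [[5.3,-23.6,-8],[0,0,1.6],-1]
  ]
}}

```text
clock: 4.6
tcp_pos: [0.4095, -0.2062, 0.2841]
tcp_rot: [-0.125, -3.137, 0.003]
contact_force: [0.5, 0.0, -2.8]
width: 0.265
finger_force: 108.6
```

```bash
python3 -c "
from h import *
print(sense()['tcp_pos'])
go([.41,-.2023,.2303],-.075)
p,d,c=snap('wrist'); cv2.imwrite('pics/w2.png',cv2.resize(p,(800,600)))
p,d,c=snap('top');cv2.imwrite('pics/t2.png',cv2.resize(p[90:240,230:370],None,fx=4,fy=4,interpolation=cv2.INTER_CUBIC))"
```

```text
[ 0.40945659 -0.20617814  0.2841351 ]
shift [-0.03  0.4   5.38] turn [-0.1  -0.09 -0.28] t 4.6
```

View pics/w2.png

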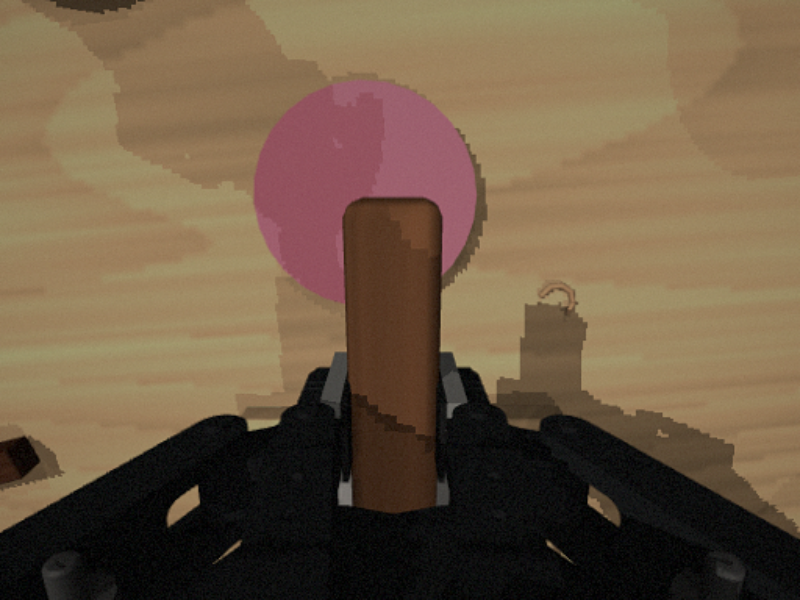

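View pics/t2.png

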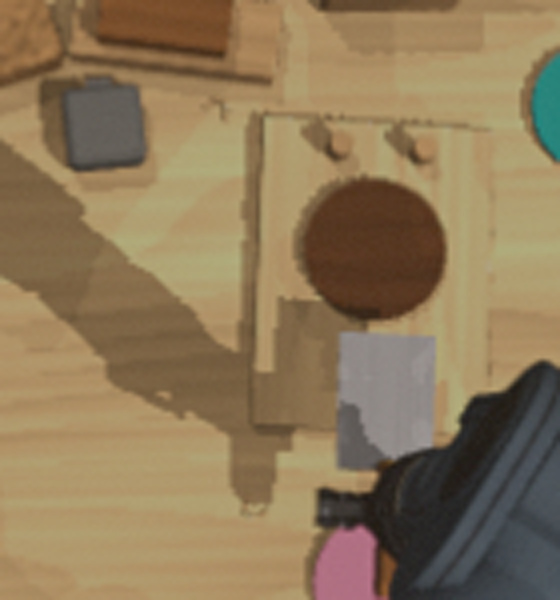

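The blade at crop pixels (338..435, 335..468) is just short of the disc (375,248). I'll check its height, pitch and yaw from depth.

```bash
python3 -c "
from h import *
p,d,c=load('top'); P=cloud(d,c)
S=np.array([230,90])
q=lambda x,y:np.array([x,y])/4+S
a=P[int(90+342/4):int(90+460/4),int(230+348/4):int(230+428/4)].reshape(-1,3); a=a[(a[:,2]>.05)]
A=np.c_[a[:,:2]-a[:,:2].mean(0),np.ones(len(a))]; k=np.linalg.lstsq(A,a[:,2],rcond=None)[0]; print(len(a),'slopes',k,np.std(a[:,2]-A@k))
z=k[2]
e=at_z(c,[(q(x,y)) for x,y in ((339,335),(436,336),(434,468),(338,468))],z);print(e.round(4))
m=e[:2].mean(0); r=e[2:].mean(0); print('tip',m.round(4),'len',np.linalg.norm(m-r),'yaw',np.arctan2((m-r)[1],(m-r)[0]), np.arctan2(-(e[0]-e[1])[0],(e[0]-e[1])[1]))
print('disc',at_z(c,[q(303,248),q(446,248),q(375,178),q(375,319)],.028).mean(0))
dw=at_z(c,[q(341,143),q(425,149)],.046);v=dw[0]-dw[1];print(dw,np.arctan2(-v[0],v[1]))
"
```

```text
598 slopes [-0.35873329  0.3082813   0.08394852] 0.030603438597853572
[[ 0.5393 -0.1788  0.0839]
 [ 0.5369 -0.2495  0.0839]
 [ 0.4414 -0.2438  0.0839]
 [ 0.4434 -0.1743  0.0839]]
tip [ 0.5381 -0.2142  0.0839] len 0.09588518294934956 yaw -0.05348541503351119 -0.03469446383379156
disc [ 0.6125675  -0.21770593  0.028     ]
[[ 0.69053446 -0.19245709  0.046     ]
 [ 0.68470607 -0.25641696  0.046     ]] -0.09087469917193784
```

```bash
python3 -c "
from h import *
p,d,c=load('top'); P=cloud(d,c)
a=P[176:204,318:336].reshape(-1,3); a=a[(a[:,2]>.06)&(a[:,2]<.11)]
for _ in range(3):
  A=np.c_[a[:,:2]-a[:,:2].mean(0),np.ones(len(a))]; k=np.linalg.lstsq(A,a[:,2],rcond=None)[0]; r=abs(a[:,2]-A@k); print(len(a),k,r.std(),a[:,:2].mean(0)); a=a[r<2.5*r.std()+.001]
"
```

```text
497 [ 0.00043796 -0.00149213  0.07892835] 0.0012350974587604987 [ 0.49359564 -0.2118668 ]
472 [-0.00317262 -0.00300099  0.07887811] 0.0010361944819939778 [ 0.49368976 -0.21166575]
455 [-0.00352103 -0.00619815  0.07896808] 0.000956337882077079 [ 0.49384555 -0.21126749]
```

Emit:
{"method": "drive_tool", "body": {
  "commands": [
    [[0,0.25,2],[0,0,0],-1],
    [[0,0.25,4],[0,0,0],-1],
    [[0,0.25,5],[0,0,0],-1],
    [[0,0.25,5.5],[0,0,0],-1],
    [[0,0.25,5.7],[0,0,0],-1],
    [[0,0.25,5.7],[0,0,0],-1],
    [[0,0.25,5.7],[0,0,0],-1]
  ]
}}

```text
clock: 5.4
tcp_pos: [0.4108, -0.2003, 0.2293]
tcp_rot: [0.116, 3.138, -0.001]
contact_force: [-0.1, 0.1, -1.9]
width: 0.263
finger_force: 108.7
```

Emit:
{"method": "drive_tool", "body": {
  "commands": [
    [[0,-0.25,0.2],[0,0,0],-1],
    [[0,-0.25,0.3],[0,0,0],-1],
    [[0,-0.25,0.4],[0,0,0],-1],
    [[0,-0.25,0.4],[0,0,0],-1],
    [[0,-0.25,0.4],[0,0,0],-1]
  ]
}}

```text
clock: 5.9
tcp_pos: [0.4103, -0.2028, 0.2245]
tcp_rot: [0.117, 3.139, -0.0]
contact_force: [0.1, -1.4, -1.7]
width: 0.262
finger_force: 108.9
```

Emit:
{"method": "drive_tool", "body": {
  "commands": [
    [[0,0,0.1],[0,0,0],-1],
    [[0,0,0.15],[0,0,0],-1],
    [[0,0,0.15],[0,0,0],-1],
    [[0,0,0.15],[0,0,0],-1]
  ]
}}

```text
clock: 6.3
tcp_pos: [0.4105, -0.2029, 0.2241]
tcp_rot: [0.116, 3.138, -0.001]
contact_force: [-2.2, 0.4, 4.7]
width: 0.265
finger_force: 109.8
```

Emit:
{"method": "drive_tool", "body": {
  "commands": [
    [[-0.5,0,0.1],[0,0,0],-1],
    [[-1.5,0,0.1],[0,0,0],-1],
    [[-2.5,0,0.1],[0,0,0],-1],
    [[-3.5,0,0.1],[0,0,0],-1],
    [[-4.5,0,0.1],[0,0,0],-1],
    [[-5.5,0,0.1],[0,0,0],-1],
    [[-6.5,0,0.1],[0,0,0],-1],
    [[-7,0,0.1],[0,0,0],-1],
    [[-7,0,0.1],[0,0,0],-1]
  ]
}}

```text
clock: 7.2
tcp_pos: [0.4814, -0.2085, 0.2242]
tcp_rot: [0.116, 3.136, -0.003]
contact_force: [-1.1, 1.2, 7.7]
width: 0.262
finger_force: 110.1
```

```bash
python3 -c "
from h import *
print(sense()['tcp_pos'])
p,d,c=snap('top');cv2.imwrite('pics/t3.png',cv2.resize(p[90:200,240:370],None,fx=4,fy=4,interpolation=cv2.INTER_CUBIC))
P=cloud(d,c);a=P[115:180,290:350];print([np.nanmedian(P[v-1:v+2,u-1:u+2].reshape(-1,3),0).round(4) for u,v in ((324,142),(324,160),(314,152),(334,152))])"
```

```text
[ 0.48140517 -0.20847188  0.22422245]
[array([ 0.6431, -0.2193,  0.0308]), array([ 0.5874, -0.2169,  0.0303]), array([ 0.6127, -0.1877,  0.0306]), array([ 0.6117, -0.2485,  0.0297])]
```

View pics/t3.png

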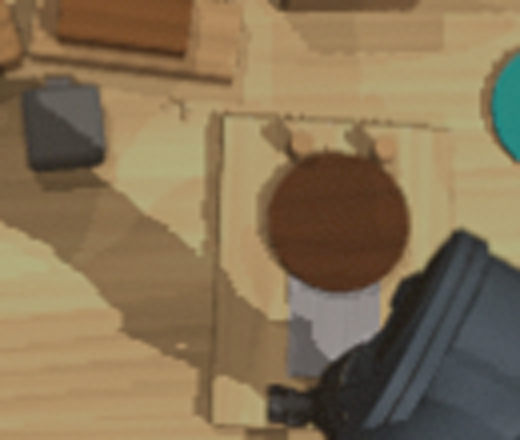

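The disc (339,221) has the blade under it (top at 30 mm) and sits against the dowels. I'll continue in.

Emit:
{"method": "drive_tool", "body": {
  "commands": [
    [[-0.5,0,0],[0,0,0],-1],
    [[-1.5,0,0],[0,0,0],-1],
    [[-2.5,0,0],[0,0,0],-1],
    [[-3.5,0,0],[0,0,0],-1],
    [[-4.5,0,0],[0,0,0],-1],
    [[-5,0,0],[0,0,0],-1],
    [[-5.3,0,0],[0,0,0],-1],
    [[-5.5,0,0],[0,0,0],-1],
    [[-5.5,0,0],[0,0,0],-1]
  ]
}}

```text
clock: 8.15
tcp_pos: [0.5355, -0.2124, 0.2243]
tcp_rot: [0.116, 3.137, -0.003]
contact_force: [-3.3, 0.7, 9.2]
width: 0.264
finger_force: 110.1
```

Emit:
{"method": "drive_tool", "body": {
  "commands": [
    [[-0.2,0,0],[0,0,0],-1],
    [[-0.4,0,0],[0,0,0],-1],
    [[-0.6,0,0],[0,0,0],-1],
    [[-0.6,0,0],[0,0,0],-1]
  ]
}}

```text
clock: 8.55
tcp_pos: [0.5414, -0.2128, 0.2243]
tcp_rot: [0.116, 3.137, -0.003]
contact_force: [-2.1, -0.0, 9.0]
width: 0.261
finger_force: 110.3
```

Emit:
{"method": "drive_tool", "body": {
  "commands": [
    [[-0.15,0,0],[0,0,0],-1],
    [[-0.3,0,0],[0,0,0],-1],
    [[-0.3,0,0],[0,0,0],-1]
  ]
}}

```text
clock: 8.85
tcp_pos: [0.544, -0.213, 0.2243]
tcp_rot: [0.117, 3.138, -0.003]
contact_force: [-4.2, 0.4, 9.5]
width: 0.258
finger_force: 110.4
```

Emit:
{"method": "drive_tool", "body": {
  "commands": [
    [[0.1,0,-0.4],[0,-1,0],-1],
    [[0.3,0,-1],[0,-2,0],-1],
    [[0.3,0,-1.8],[0,-3,0],-1],
    [[0.3,0,-2.8],[0,-4,0],-1],
    [[0.3,0,-3.8],[0,-4,0],-1],
    [[0.3,0,-4.8],[0,-4,0],-1],
    [[0.3,0,-5.5],[0,-4,0],-1],
    [[0.3,0,-6],[0,-4,0],-1],
    [[0.3,0,-6],[0,-4,0],-1],
    [[0.3,0,-6],[0,-4,0],-1]
  ]
}}

```text
clock: 9.85
tcp_pos: [0.541, -0.2123, 0.282]
tcp_rot: [0.114, 3.069, -0.004]
contact_force: [-0.5, 0.8, -2.8]
width: 0.264
finger_force: 108.8
```

```bash
python3 -c "
from h import *
print(sense()['tcp_pos'],R.from_rotvec(sense()['tcp_rot']).as_matrix().round(3))
p,d,c=snap('top');cv2.imwrite('pics/t4.png',cv2.resize(p[90:200,240:370],None,fx=4,fy=4,interpolation=cv2.INTER_CUBIC))
P=cloud(d,c);m=(P[...,2]>.06)&(P[...,2]<.13)&(p[...,2]<130);
print([np.nanmedian(P[v-1:v+2,u-1:u+2].reshape(-1,3),0).round(4) for u,v in ((324,136),(324,155),(314,148),(334,148))])"
```

```text
[ 0.54103244 -0.21234073  0.28196026] [[-0.995  0.074  0.07 ]
 [ 0.074  0.997 -0.005]
 [-0.07  -0.    -0.998]]
[array([ 0.6483, -0.2093,  0.0918]), array([ 0.5921, -0.2044,  0.0931]), array([ 0.6139, -0.1791,  0.0904]), array([ 0.5749, -0.1996,  0.2855])]
```

View pics/t4.png

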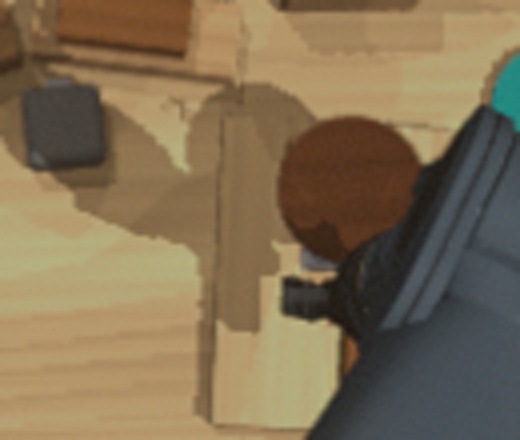

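```bash
python3 -c "
from h import *
go([.496,.0,.285],.15,-.16)
go([.496,.237,.285],.44,-.16)"
```

```text
shift [ 6.   20.84 -0.77] turn [ -1.45  -5.17 -12.76] t 9.9
shift [ 7.75 44.47 -0.88] turn [ -3.35  -5.08 -29.27] t 9.9
```

Emit:
{"method": "drive_tool", "body": {
  "commands": [
    [[0.1,0.3,-0.5],[0,-1.5,0],-1],
    [[0.3,1.2,-0.8],[-0.1,-3,-1],-1],
    [[0.7,2.6,-0.8],[-0.2,-4.5,-2],-1],
    [[1.2,4.4,-0.8],[-0.4,-5.2,-3],-1],
    [[1.8,6.4,-0.8],[-0.5,-5.2,-4],-1],
    [[2.4,8.6,-0.8],[-0.6,-5.2,-5.2],-1],
    [[3,10.8,-0.8],[-0.8,-5.2,-6.5],-1],
    [[3.6,13,-0.8],[-0.9,-5.2,-8],-1],
    [[4.2,15.2,-0.8],[-1,-5.2,-9.5],-1],
    [[4.8,17.4,-0.8],[-1.2,-5.2,-11],-1]
  ]
}}

```text
clock: 10.9
tcp_pos: [0.5046, -0.0337, 0.2866]
tcp_rot: [-0.18, 2.974, 0.013]
contact_force: [-0.0, 0.9, -2.6]
width: 0.259
finger_force: 108.9
```

```bash
python3 -c "
from h import *
print(sense()['tcp_pos'],R.from_rotvec(sense()['tcp_rot']).as_matrix().round(3)[2])
go([.496,.237,.285],.44,-.16)"
```

```text
[ 0.50457598 -0.03370772  0.28658131] [-0.161 -0.001 -0.987]
shift [-2.37 26.98  0.53] turn [ -2.97   0.11 -18.03] t 10.9
```

Emit:
{"method": "drive_tool", "body": {
  "commands": [
    [[-0.2,2,0],[-0.3,0,-1.4],-1],
    [[-0.4,4.2,0.1],[-0.5,0,-2.8],-1],
    [[-0.6,6.6,0.1],[-0.8,0,-4.4],-1],
    [[-0.8,9,0.2],[-1,0,-6],-1],
    [[-1,11.4,0.2],[-1.3,0,-7.6],-1],
    [[-1.2,13.8,0.3],[-1.5,0,-9.2],-1],
    [[-1.4,16.2,0.3],[-1.8,0,-10.8],-1],
    [[-1.7,18.6,0.4],[-2,0,-12.4],-1],
    [[-1.9,21,0.4],[-2.3,0,-14],-1],
    [[-2,22.8,0.4],[-2.5,0,-15.2],-1]
  ]
}}

```text
clock: 11.9
tcp_pos: [0.4976, 0.1953, 0.2856]
tcp_rot: [-0.579, 2.926, 0.048]
contact_force: [0.1, 0.0, -2.7]
width: 0.264
finger_force: 109.0
```

Emit:
{"method": "drive_tool", "body": {
  "commands": [
    [[-0.2,1.3,0.1],[-0.2,0,-1],-1],
    [[-0.3,2,0.1],[-0.4,0,-2],-1],
    [[-0.3,2.2,0.1],[-0.5,0,-2.8],-1],
    [[-0.3,2.2,0.1],[-0.5,0,-2.8],-1],
    [[-0.3,2.2,0.1],[-0.5,0,-2.8],-1]
  ]
}}

```text
clock: 12.4
tcp_pos: [0.4933, 0.2145, 0.2849]
tcp_rot: [-0.646, 2.914, 0.052]
contact_force: [0.4, 0.8, -2.3]
width: 0.264
finger_force: 109.0
```

```bash
python3 -c "
from h import *
print(sense()['tcp_pos'],R.from_rotvec(sense()['tcp_rot']).as_matrix().round(3)[2])
go([.496,.237,.285],.44,-.16)
p,d,c=snap('top');cv2.imwrite('pics/t5.png',cv2.resize(p[100:220,100:260],None,fx=4,fy=4,interpolation=cv2.INTER_CUBIC))
"
```

```text
[0.493264   0.21447954 0.28490811] [-0.16  -0.    -0.987]
shift [-1.19  1.93  0.18] turn [-0.05  0.02 -0.21] t 12.4
```

View pics/t5.png

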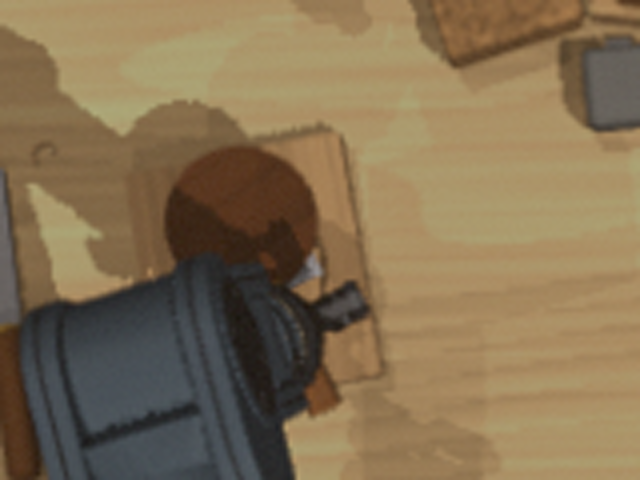

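The disc (crop (242,215)) is on the blade, partly over the board. I'll measure its plane and centre numerically.

```bash
cat >> h.py <<'E'
from scipy.optimize import least_squares
def disc(n='top',lo=.05,hi=.14,box=None):
    p,d,c=load(n); P=cloud(d,c); b,g,r=[p[...,i].astype(int) for i in range(3)]
    m=(r>b+18)&(r<125)&(P[...,2]>lo)&(P[...,2]<hi)
    if box: m&=(P[...,0]>box[0])&(P[...,0]<box[1])&(P[...,1]>box[2])&(P[...,1]<box[3])
    nl,lab,st,ce=cv2.connectedComponentsWithStats(m.astype(np.uint8)); i=1+np.argmax(st[1:,4]); m=lab==i
    a=P[m]; mu=np.median(a,0)
    for _ in range(4):
        A=np.c_[a[:,:2]-mu[:2],np.ones(len(a))]; k=np.linalg.lstsq(A,a[:,2],rcond=None)[0]; e=abs(a[:,2]-A@k); a=a[e<2.5*e.std()+5e-4]
    cs=max(cv2.findContours(m.astype(np.uint8),0,1)[0],key=len).reshape(-1,2); h=cv2.convexHull(cs).reshape(-1,2)
    o,dr=ray(c,cs); s=(k[2]-k[:2]@mu[:2]+k[:2]@o[:2]-o[2])/(dr[:,2]-dr[:,:2]@k[:2]); q=o+dr*s[:,None]
    f=least_squares(lambda x:np.hypot(q[:,0]-x[0],q[:,1]-x[1])-.0545,mu[:2],loss='cauchy',f_scale=.001)
    z=k[2]+k[:2]@(f.x-mu[:2]); w=np.abs(f.fun)<.002
    print('disc top centre',f.x.round(4),round(z,4),'slope xy',k[:2].round(3),'n',m.sum(),'arc',w.sum(),len(q)); return f.x,z,k
E
python3 -c "
from h import *
disc(box=(.45,.75,.1,.45))
print(sense()['tcp_pos'])"
```

```text
disc top centre [0.6003 0.2643] 0.1048 slope xy [0.123 0.052] n 951 arc 64 107
[0.49333313 0.21444593 0.28490448]
```

```bash
cat >> h.py <<'E'
REC=np.array([.5795,.276]); SAG=.027
def tip_to(s,h,th,yaw=.44,rec=REC,side=0):
    "TCP so that the blade tip is s ahead of the recess centre, h above its floor (m), lifter pitch th nose-down"
    tp=th-SAG; o=R.from_euler('ZY',[yaw,tp]).apply([.130,0,-.2099])
    t=np.array([*(rec+s*np.array([np.cos(yaw),np.sin(yaw)])+side*np.array([-np.sin(yaw),np.cos(yaw)])),.014+h]); go(t-o,yaw,tp)
E
python3 -c "
from h import *
tip_to(.042,.04,.1)
tip_to(.042,.0045,.12)"
```

```text
shift [-2.94  1.91  1.7 ] turn [-0.02 13.38 -0.22] t 12.45
shift [-2.85  1.91  5.05] turn [-1.000e-02  1.452e+01 -2.200e-01] t 12.45
```

Emit:
{"method": "drive_tool", "body": {
  "commands": [
    [[-0.2,0.2,0.1],[0,1,0],-1],
    [[-0.6,0.5,0.3],[0,2.7,0],-1],
    [[-1,0.8,0.5],[0,4.6,0],-1],
    [[-1.4,1.1,0.8],[0,6.6,0],-1],
    [[-1.9,1.4,1.1],[0,8.6,0],-1],
    [[-2.3,1.7,1.4],[0,10.6,0],-1],
    [[-2.7,1.9,1.6],[0,12.4,0],-1],
    [[-2.9,1.9,1.7],[0,13.4,0],-1],
    [[-2.9,1.9,1.7],[0,13.4,0],-1],
    [[-2.9,1.9,1.7],[0,13.4,0],-1]
  ]
}}

```text
clock: 13.45
tcp_pos: [0.5138, 0.2455, 0.2727]
tcp_rot: [0.666, -2.997, 0.024]
contact_force: [0.3, -0.4, -3.6]
width: 0.261
finger_force: 109.0
```

```bash
python3 -c "
from h import *
snap('top'); disc(box=(.45,.75,.1,.45)); print(sense()['tcp_pos'])
tip_to(.042,.04,.1)
tip_to(.042,.0045,.12)"
```

```text
disc top centre [0.6107 0.2542] 0.0683 slope xy [-0.094 -0.032] n 534 arc 10 77
[0.51362021 0.24539561 0.27284588]
shift [-0.03 -0.04  0.  ] turn [ 0.02  0.   -0.17] t 13.5
shift [-0.71 -0.04  3.28] turn [ 0.02  1.15 -0.17] t 13.5
```

Emit:
{"method": "drive_tool", "body": {
  "commands": [
    [[-0.1,0,0.4],[0,0.2,0],-1],
    [[-0.3,0,1.2],[0,0.5,0],-1],
    [[-0.5,0,2.1],[0,0.8,0],-1],
    [[-0.6,0,2.7],[0,1.1,0],-1],
    [[-0.7,0,3.1],[0,1.1,0],-1],
    [[-0.7,0,3.2],[0,1.1,0],-1],
    [[-0.7,0,3.2],[0,1.1,0],-1]
  ]
}}

```text
clock: 14.2
tcp_pos: [0.5175, 0.2475, 0.2399]
tcp_rot: [0.662, -2.977, 0.031]
contact_force: [-0.9, 0.3, -2.8]
width: 0.262
finger_force: 109.0
```

```bash
python3 -c "
from h import *
tip_to(.042,.0045,.12)
tip_to(.042,.003,.45)
p,d,c=snap('side')
uv=proj(c,[[.5795,.276,.03]])[0]; print(uv)
x,y=[int(np.clip(v-k,0,m)) for v,k,m in zip(uv,(80,60),(352,264))]; print(x,y); cv2.imwrite('pics/s1.png',cv2.resize(p[y:y+120,x:x+160],None,fx=5,fy=5,interpolation=cv2.INTER_CUBIC))"
```

```text
shift [-0.03 -0.06  0.03] turn [ 0.03 -0.04 -0.14] t 14.2
shift [-7.55 -0.04 -2.91] turn [ 0.05 18.87 -0.14] t 14.2
[205.2599265  266.61371985]
125 206
```

View pics/s1.png

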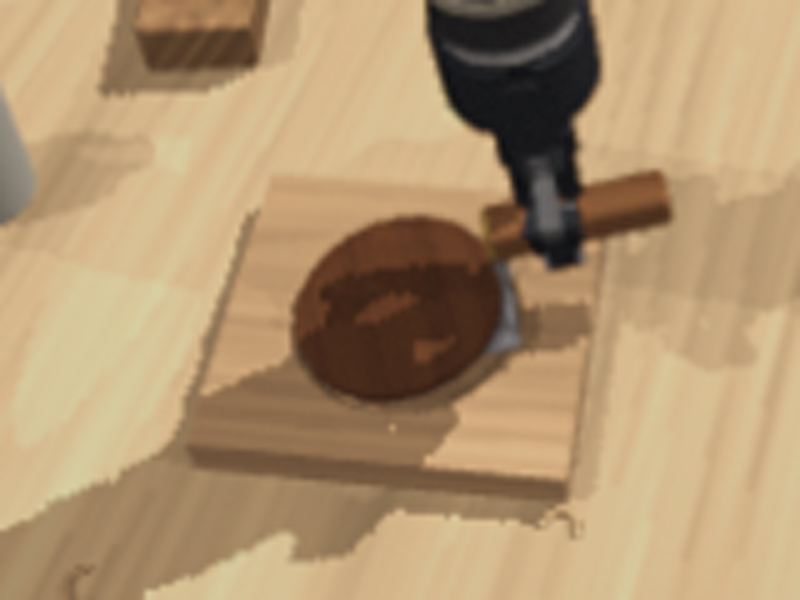

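The side view shows the whole disc, (395,308) in the crop, over the recess, with its front edge (left) dipping in. I'll measure the disc and board centres in this camera.

```bash
python3 -c "
from h import *
x,z,k=disc('side',.015,.09,box=(.45,.72,.17,.38)); print('along',k[:2]@[np.cos(.44),np.sin(.44)])
p,d,c=load('side')
q=at_z(c,(np.array([(272,178),(567,482),(190,450)])+.5)/5-.5+[125,206],.024); print(q.round(4),q[:2].mean(0).round(4),np.linalg.norm(q[0]-q[2]),np.linalg.norm(q[1]-q[2]))
e=(x-q[:2].mean(0)[:2]); print(e, e@[np.cos(.44),np.sin(.44)], e@[-np.sin(.44),np.cos(.44)])"
```

```text
disc top centre [0.5797 0.2811] 0.0354 slope xy [-0.102 -0.03 ] n 1288 arc 90 184
along -0.10474868942803274
[[0.6828 0.2127 0.024 ]
 [0.4684 0.3472 0.024 ]
 [0.6528 0.3796 0.024 ]] [0.5756 0.28   0.024 ] 0.1695670110579416 0.18719829790199066
[0.00409522 0.00113526] 0.004188708662094385 -0.0007171879283550275
```

```bash
python3 -c "
from h import *
r=np.array([-13.0,0,20.99])
for f in np.arange(2,20,2): print(f,(r-R.from_euler('y',f,degrees=True).apply(r)).round(2))"
```

```text
2 [-0.74  0.   -0.44]
4 [-1.5   0.   -0.86]
6 [-2.27  0.   -1.24]
8 [-3.05  0.   -1.6 ]
10 [-3.84  0.   -1.94]
12 [-4.65  0.   -2.24]
14 [-5.46  0.   -2.52]
16 [-6.29  0.   -2.77]
18 [-7.12  0.   -2.99]
```

Emit:
{"method": "drive_tool", "body": {
  "commands": [
    [[-0.35,0,-0.2],[0,1,0],-1],
    [[-1.1,0,-0.65],[0,3,0],-1],
    [[-1.9,0,-1.05],[0,5,0],-1],
    [[-2.65,0,-1.4],[0,7,0],-1],
    [[-3.45,0,-1.75],[0,9,0],-1],
    [[-4.25,0,-2.05],[0,11,0],-1],
    [[-5.05,0,-2.35],[0,13,0],-1],
    [[-5.9,0,-2.6],[0,15,0],-1],
    [[-6.7,0,-2.8],[0,17,0],-1],
    [[-7.5,0,-2.9],[0,18.9,0],-1]
  ]
}}

```text
clock: 15.25
tcp_pos: [0.5885, 0.2805, 0.2631]
tcp_rot: [0.591, -2.661, 0.127]
contact_force: [-1.4, -0.2, -2.6]
width: 0.262
finger_force: 109.0
```

Emit:
{"method": "drive_tool", "body": {
  "commands": [
    [[0,0,0],[0,0,0],-1],
    [[0,0,0],[0,0,0],-1]
  ]
}}

```text
clock: 15.45
tcp_pos: [0.5884, 0.2806, 0.2622]
tcp_rot: [0.592, -2.663, 0.126]
contact_force: [-0.6, 0.4, -1.9]
width: 0.263
finger_force: 109.0
```

```bash
python3 -c "
from h import *
tip_to(.042,.003,.45)
snap('side'); print(sense()['qpos'].round(2) if hasattr(sense()['qpos'],'round') else sense()['qpos'])
x,z,k=disc('side',.015,.10,box=(.45,.72,.17,.38)); print('along',k[:2]@[np.cos(.44),np.sin(.44)])"
```

```text
shift [ 0.01 -0.04  0.06] turn [ 0.07  0.13 -0.13] t 15.45
[ 0.35  0.7   0.6   1.89 -0.04 -0.08]
disc top centre [0.5864 0.2844] 0.0511 slope xy [-0.324 -0.137] n 1068 arc 61 135
along -0.3511775047719974
```

```bash
python3 -c "
from h import *
p,d,c=load('side'); P=cloud(d,c).reshape(-1,3); col=p.reshape(-1,3)
D=np.array([np.cos(.44),np.sin(.44)]);L=np.array([-D[1],D[0]])
s=(P[:,:2]-REC)@D; l=(P[:,:2]-REC)@L
for a in np.arange(-.22,.08,.01):
  m=(abs(s-a)<.005)&(abs(l-.003)<.012)&(P[:,2]>.016)&(P[:,2]<.3)
  if m.sum(): print(round(a,3),m.sum(),np.percentile(P[m,2],[5,50,95]).round(4),col[m].mean(0).round(0))
st=sense(); T=R.from_rotvec(st['tcp_rot']); g=np.array(st['tcp_pos'])+T.apply([0,0,.155]); print('grip',(g[:2]-REC)@D,g[2])
"
```

```text
-0.11 15 [0.1369 0.1426 0.146 ] [ 92. 130. 166.]
-0.1 67 [0.0212 0.1453 0.153 ] [ 69. 102. 139.]
-0.09 81 [0.0216 0.1383 0.1505] [ 68.  99. 135.]
-0.08 83 [0.022  0.1322 0.1454] [ 72. 104. 140.]
-0.07 82 [0.0215 0.1278 0.1405] [ 71. 102. 138.]
-0.06 55 [0.0211 0.1323 0.1371] [ 66.  93. 126.]
-0.05 15 [0.0464 0.1304 0.1771] [ 83.  93. 107.]
-0.04 98 [0.0674 0.1872 0.2506] [72. 76. 82.]
-0.03 90 [0.0628 0.2067 0.2719] [52. 57. 67.]
-0.02 77 [0.0595 0.2745 0.2868] [59. 66. 80.]
-0.01 63 [0.0561 0.2773 0.2977] [48. 56. 73.]
0.0 28 [0.0521 0.0545 0.0565] [29. 45. 75.]
0.01 30 [0.0488 0.0511 0.0531] [32. 51. 85.]
0.02 28 [0.0461 0.048  0.051 ] [33. 54. 90.]
0.03 27 [0.0418 0.0445 0.0473] [31. 49. 82.]
0.04 36 [0.039  0.0412 0.247 ] [31. 47. 77.]
0.05 32 [0.0344 0.0372 0.0399] [30. 47. 79.]
0.06 25 [0.0264 0.0329 0.0359] [36. 56. 88.]
0.07 30 [0.0227 0.0245 0.0271] [ 85. 118. 151.]
grip -0.05363006463641176 0.12103754090996027
```

The profile shows the disc's front edge riding on the far rim, about 4 mm too far ahead. I'll untilt, back off about 6 mm and repeat.

```bash
cat >> h.py <<'E'
def path(rows,yaw=.44,side=0,sag=SAG):
    s=sense(); R0=R.from_rotvec(s['tcp_rot']); 
    for (a,h,th) in rows:
        R1=R.from_euler('ZY',[yaw,th-sag]); q=R.from_matrix(np.diag([-1.,1,-1]))
        t=np.array([*(REC+a*np.array([np.cos(yaw),np.sin(yaw)])+side*np.array([-np.sin(yaw),np.cos(yaw)])),.014+h])-R1.apply([.130,0,-.2099])
        print((a,h,th),(R0.inv().apply(t-s['tcp_pos'])*100).round(2).tolist(),np.degrees((R0.inv()*R1*q).as_rotvec()).round(1).tolist())
E
python3 -c "
from h import *
path([(.042,.005,.42),(.041,.008,.38),(.040,.011,.33),(.039,.012,.27),(.038,.012,.21),(.037,.012,.16),(.036,.012,.12),(.036,.012,.10)])"
```

```text
(0.042, 0.005, 0.42) [0.68, -0.03, 0.29] [0.1, -1.6, -0.1]
(0.041, 0.008, 0.38) [1.71, -0.04, 0.61] [0.1, -3.9, -0.1]
(0.04, 0.011, 0.33) [2.91, -0.04, 1.12] [0.1, -6.7, -0.1]
(0.039, 0.012, 0.27) [4.17, -0.05, 2.03] [0.0, -10.2, -0.1]
(0.038, 0.012, 0.21) [5.33, -0.05, 3.09] [0.0, -13.6, -0.1]
(0.037, 0.012, 0.16) [6.27, -0.05, 4.03] [0.0, -16.5, -0.1]
(0.036, 0.012, 0.12) [7.0, -0.05, 4.83] [0.0, -18.8, -0.1]
(0.036, 0.012, 0.1) [7.31, -0.06, 5.21] [0.0, -19.9, -0.1]
```

Emit:
{"method": "drive_tool", "body": {
  "commands": [
    [[0.7,0,0.3],[0,-1.6,0],-1],
    [[1.7,0,0.6],[0,-3.9,0],-1],
    [[2.9,0,1.1],[0,-6.7,0],-1],
    [[4.2,0,2.0],[0,-10.2,0],-1],
    [[5.3,0,3.1],[0,-13.6,0],-1],
    [[6.3,0,4.0],[0,-16.5,0],-1],
    [[7,0,4.8],[0,-18.8,0],-1],
    [[7.3,0,5.2],[0,-19.9,0],-1],
    [[7.3,0,5.2],[0,-19.9,0],-1],
    [[7.3,0,5.2],[0,-19.9,0],-1]
  ]
}}

```text
clock: 16.5
tcp_pos: [0.5077, 0.2429, 0.2453]
tcp_rot: [0.666, -2.995, 0.025]
contact_force: [0.1, -1.1, -3.4]
width: 0.266
finger_force: 108.9
```

```bash
python3 -c "
from h import *
snap('side')
x,z,k=disc('side',.015,.10,box=(.45,.72,.17,.38)); D=np.array([np.cos(.44),np.sin(.44)]); print('along',k[:2]@D, 's,l',(x-REC)@D,(x-REC)@[-D[1],D[0]])
path([(.036,.012,.1),(.036,.004,.12),(.036,.0035,.19),(.036,.003,.26),(.036,.003,.33),(.036,.003,.4),(.036,.003,.45)])"
```

```text
disc top centre [0.5817 0.2823] 0.0412 slope xy [-0.085 -0.021] n 1347 arc 71 180
along -0.08565433468588157 s,l 0.00472755333611064 0.004788054729742271
(0.036, 0.012, 0.1) [-0.03, -0.06, 0.05] [0.0, -0.1, -0.1]
(0.036, 0.004, 0.12) [-0.51, -0.06, 0.59] [0.0, 1.1, -0.1]
(0.036, 0.0035, 0.19) [-2.03, -0.05, -0.19] [0.0, 5.1, -0.1]
(0.036, 0.003, 0.26) [-3.6, -0.05, -0.86] [0.0, 9.1, -0.1]
(0.036, 0.003, 0.33) [-5.22, -0.04, -1.47] [0.0, 13.1, -0.1]
(0.036, 0.003, 0.4) [-6.88, -0.04, -1.97] [0.0, 17.1, -0.1]
(0.036, 0.003, 0.45) [-8.08, -0.04, -2.25] [0.0, 20.0, -0.1]
```

```bash
python3 -c "
from h import *
path([(.029,.012,.09),(.029,.004,.1),(.029,.004,.15),(.029,.004,.20),(.029,.0045,.25),(.029,.005,.3),(.029,.005,.35),(.029,.006,.4),(.029,.006,.45)])"
```

```text
(0.029, 0.012, 0.09) [0.88, -0.06, 0.23] [0.0, -0.7, -0.1]
(0.029, 0.004, 0.1) [0.61, -0.06, 0.9] [0.0, -0.1, -0.1]
(0.029, 0.004, 0.15) [-0.46, -0.06, 0.27] [0.0, 2.8, -0.1]
(0.029, 0.004, 0.2) [-1.55, -0.05, -0.3] [0.0, 5.6, -0.1]
(0.029, 0.0045, 0.25) [-2.67, -0.05, -0.87] [0.0, 8.5, -0.1]
(0.029, 0.005, 0.3) [-3.81, -0.05, -1.37] [0.0, 11.4, -0.1]
(0.029, 0.005, 0.35) [-4.98, -0.05, -1.78] [0.0, 14.2, -0.1]
(0.029, 0.006, 0.4) [-6.16, -0.04, -2.22] [0.0, 17.1, -0.1]
(0.029, 0.006, 0.45) [-7.36, -0.04, -2.5] [0.0, 20.0, -0.1]
```

Emit:
{"method": "drive_tool", "body": {
  "commands": [
    [[0.5,0,0.1],[0,-0.4,0],-1],
    [[0.9,0,0.2],[0,-0.7,0],-1],
    [[0.8,0,0.5],[0,-0.4,0],-1],
    [[0.6,0,0.8],[0,-0.1,0],-1],
    [[0.6,0,0.8],[0,-0.1,0],-1],
    [[0.6,0,0.8],[0,-0.1,0],-1]
  ]
}}

```text
clock: 17.15
tcp_pos: [0.5023, 0.2403, 0.2368]
tcp_rot: [0.666, -2.996, 0.024]
contact_force: [-0.1, 0.4, -3.0]
width: 0.263
finger_force: 108.9
```

```bash
python3 -c "
from h import *
snap('side')
x,z,k=disc('side',.015,.10,box=(.45,.72,.17,.38)); D=np.array([np.cos(.44),np.sin(.44)]); print('along',k[:2]@D, 's,l',(x-REC)@D,(x-REC)@[-D[1],D[0]])
path([(.029,.004,.1),(.029,.004,.15),(.029,.004,.20),(.029,.0045,.25),(.029,.005,.3),(.029,.005,.35),(.029,.006,.4),(.029,.006,.45)])"
```

```text
disc top centre [0.577  0.2799] 0.0328 slope xy [-0.085 -0.024] n 1237 arc 87 125
along -0.08710665588380351 s,l -0.0006284825467263934 0.0045623349835648705
(0.029, 0.004, 0.1) [0.03, -0.06, 0.02] [0.0, -0.0, -0.2]
(0.029, 0.004, 0.15) [-1.03, -0.06, -0.6] [0.0, 2.8, -0.2]
(0.029, 0.004, 0.2) [-2.13, -0.05, -1.17] [0.0, 5.7, -0.2]
(0.029, 0.0045, 0.25) [-3.24, -0.05, -1.74] [0.0, 8.6, -0.1]
(0.029, 0.005, 0.3) [-4.39, -0.05, -2.24] [0.0, 11.4, -0.1]
(0.029, 0.005, 0.35) [-5.55, -0.04, -2.64] [0.0, 14.3, -0.1]
(0.029, 0.006, 0.4) [-6.73, -0.04, -3.08] [0.0, 17.1, -0.1]
(0.029, 0.006, 0.45) [-7.93, -0.04, -3.37] [0.1, 20.0, -0.1]
```

Emit:
{"method": "drive_tool", "body": {
  "commands": [
    [[-1,0,-0.6],[0,2.8,0],-1],
    [[-2.1,0,-1.2],[0,5.7,0],-1],
    [[-3.2,0,-1.7],[0,8.6,0],-1],
    [[-4.4,0,-2.2],[0,11.4,0],-1],
    [[-5.5,0,-2.6],[0,14.3,0],-1],
    [[-6.7,0,-3.1],[0,17.1,0],-1],
    [[-7.9,0,-3.4],[0,20,0],-1],
    [[-7.9,0,-3.4],[0,20,0],-1],
    [[-7.9,0,-3.4],[0,20,0],-1]
  ]
}}

```text
clock: 18.1
tcp_pos: [0.5762, 0.2749, 0.2647]
tcp_rot: [0.592, -2.662, 0.126]
contact_force: [-0.2, 0.9, -3.0]
width: 0.263
finger_force: 109.0
```

```bash
cat >> h.py <<'E'
def side_disc(lo=.012):
    snap('side'); x,z,k=disc('side',lo,.10,box=(.45,.72,.17,.38)); D=np.array([np.cos(.44),np.sin(.44)]); print('along',k[:2]@D, 's,l',(x-REC)@D,(x-REC)@[-D[1],D[0]])
E
python3 -c "
from h import *
side_disc(); tip_to(.029,.006,.45)
path([(.02,.010,.45),(.01,.0145,.45),(0,.019,.45),(-.01,.024,.45),(-.02,.0285,.45)])"
```

```text
disc top centre [0.5789 0.282 ] 0.046 slope xy [-0.417 -0.184] n 1154 arc 44 117
along -0.4559324104489385 s,l 0.002028937035423647 0.005648735947255429
shift [-0.07 -0.04  0.03] turn [ 0.07  0.11 -0.13] t 18.15
(0.02, 0.01, 0.45) [0.92, -0.04, 0.04] [0.1, 0.1, -0.1]
(0.01, 0.0145, 0.45) [2.01, -0.05, 0.04] [0.1, 0.1, -0.1]
(0, 0.019, 0.45) [3.11, -0.05, 0.03] [0.1, 0.1, -0.1]
(-0.01, 0.024, 0.45) [4.23, -0.05, -0.01] [0.1, 0.1, -0.1]
(-0.02, 0.0285, 0.45) [5.32, -0.05, -0.02] [0.1, 0.1, -0.1]
```

Emit:
{"method": "drive_tool", "body": {
  "commands": [
    [[0.3,0,0],[0,0,0],-1],
    [[0.9,0,0],[0,0,0],-1],
    [[1.6,0,0],[0,0,0],-1],
    [[2.3,0,0],[0,0,0],-1],
    [[3,0,0],[0,0,0],-1],
    [[3.7,0,0],[0,0,0],-1],
    [[4.2,0,0],[0,0,0],-1],
    [[4.4,0,0],[0,0,0],-1],
    [[4.4,0,0],[0,0,0],-1]
  ]
}}

```text
clock: 19.05
tcp_pos: [0.5393, 0.2576, 0.2837]
tcp_rot: [0.592, -2.662, 0.127]
contact_force: [-0.5, 0.1, -2.5]
width: 0.265
finger_force: 109.1
```

```bash
python3 -c "
from h import *
side_disc(); tip_to(-.011,.024,.45)
path([(-.015,.02,.45),(-.018,.015,.45),(-.02,.010,.45),(-.025,.008,.45),(-.03,.006,.45)])"
```

```text
disc top centre [0.5785 0.2837] 0.0457 slope xy [-0.412 -0.178] n 1306 arc 42 143
along -0.44802972819815556 s,l 0.0023819882257660407 0.007366023853093988
shift [-0.09 -0.05  0.03] turn [ 0.07  0.04 -0.14] t 19.1
(-0.015, 0.02, 0.45) [0.12, -0.05, 0.56] [0.1, 0.0, -0.1]
(-0.018, 0.015, 0.45) [0.18, -0.05, 1.14] [0.1, 0.0, -0.1]
(-0.02, 0.01, 0.45) [0.16, -0.05, 1.68] [0.1, 0.0, -0.1]
(-0.025, 0.008, 0.45) [0.54, -0.05, 2.07] [0.1, 0.0, -0.1]
(-0.03, 0.006, 0.45) [0.91, -0.05, 2.46] [0.1, 0.0, -0.1]
```

Emit:
{"method": "drive_tool", "body": {
  "commands": [
    [[0,0,0.4],[0,0,0],-1],
    [[0.1,0,0.8],[0,0,0],-1],
    [[0.2,0,1.2],[0,0,0],-1],
    [[0.2,0,1.6],[0,0,0],-1],
    [[0.5,0,2],[0,0,0],-1],
    [[0.9,0,2.4],[0,0,0],-1],
    [[0.9,0,2.4],[0,0,0],-1],
    [[0.9,0,2.4],[0,0,0],-1]
  ]
}}

```text
clock: 19.9
tcp_pos: [0.5229, 0.25, 0.2653]
tcp_rot: [0.592, -2.661, 0.127]
contact_force: [-0.5, -0.3, -2.4]
width: 0.263
finger_force: 109.1
```

```bash
python3 -c "
from h import *
side_disc(); tip_to(-.03,.006,.45)"
```

```text
disc top centre [0.5779 0.2821] 0.0327 slope xy [-0.165 -0.06 ] n 1313 arc 80 149
along -0.1745032866719123 s,l 0.0011509805342995727 0.006194886461353545
shift [-0.   -0.06  0.07] turn [ 0.07  0.05 -0.13] t 19.95
```

Emit:
{"method": "drive_tool", "body": {
  "commands": [
    [[0.5,0,0.2],[0,0,0],-1],
    [[0.9,0,0.4],[0,0,0],-1],
    [[1.4,0,0.4],[0,0,0],-1],
    [[2.2,0,0.3],[0,0,0],-1],
    [[3.2,0,0],[0,0,0],-1],
    [[5,0,0],[0,0,0],-1],
    [[7,0,0],[0,0,0],-1],
    [[8,0,0],[0,0,0],-1],
    [[8,0,0],[0,0,0],-1]
  ]
}}

```text
clock: 20.85
tcp_pos: [0.4564, 0.2189, 0.2995]
tcp_rot: [0.592, -2.664, 0.126]
contact_force: [0.5, 0.4, -2.5]
width: 0.259
finger_force: 109.1
```

```bash
python3 -c "
from h import *
side_disc(); s=sense(); print(s['tcp_pos'])
go([.42,.06,.33],0,-.0)"
```

```text
disc top centre [0.5759 0.2804] 0.024 slope xy [0.005 0.017] n 1276 arc 71 114
along 0.011565383518263592 s,l -0.0013561146835798822 0.00547861219899758
[0.45695985 0.21910449 0.29881585]
shift [ 10.48 -12.85   1.27] turn [ -5.26 -23.69  24.68] t 20.9
```

```bash
python3 -c "
from h import *
go([.45,.03,.30],-.04,-.0)"
```

```text
shift [  7.94 -16.84   3.42] turn [ -5.74 -23.61  26.94] t 20.9
```

Emit:
{"method": "drive_tool", "body": {
  "commands": [
    [[1,0,-2.3],[0,0,0],-1],
    [[2,0,-4.5],[-1,-4,4],-1],
    [[4,-3,-3],[-2,-9,9],-1],
    [[6,-7,0],[-3.5,-14,15],-1],
    [[7.9,-11,2],[-5,-19,21],-1],
    [[7.9,-14,3],[-5.7,-23.6,26.9],-1],
    [[7.9,-16.8,3.4],[-5.7,-23.6,26.9],-1],
    [[7.9,-16.8,3.4],[-5.7,-23.6,26.9],-1],
    [[7.9,-16.8,3.4],[-5.7,-23.6,26.9],-1],
    [[7.9,-16.8,3.4],[-5.7,-23.6,26.9],-1]
  ]
}}

```text
clock: 21.9
tcp_pos: [0.4505, 0.0311, 0.2993]
tcp_rot: [-0.06, -3.138, 0.002]
contact_force: [-0.1, -0.0, -2.7]
width: 0.263
finger_force: 109.1
```

```bash
python3 -c "
from h import *
print(sense()['tcp_pos']);go([.45,.03,.209],-.04,-.0)"
```

```text
[0.45045845 0.03105656 0.29931722]
shift [ 0.01 -0.1   9.03] turn [-0.06 -0.17  0.09] t 21.9
```

Emit:
{"method": "drive_tool", "body": {
  "commands": [
    [[0,0,3],[0,0,0],-1],
    [[0,0,6],[0,0,0],-1],
    [[0,0,8],[0,0,0],-1],
    [[0,0,8.8],[0,0,0],-1],
    [[0,0,9.2],[0,0,0],-1],
    [[0,0,9.4],[0,0,0],-1],
    [[0,0,9.4],[0,0,0],-1]
  ]
}}

```text
clock: 22.6
tcp_pos: [0.4516, 0.0307, 0.2077]
tcp_rot: [0.06, 3.138, -0.001]
contact_force: [-1.4, 0.6, 2.6]
width: 0.264
finger_force: 109.9
```

Emit:
{"method": "drive_tool", "body": {
  "commands": [
    [[0,0,0.1],[0,0,0],-1],
    [[0,0,0.15],[0,0,0],-1],
    [[0,0,0.15],[0,0,0],0.2],
    [[0,0,0.15],[0,0,0],1],
    [[0,0,0.15],[0,0,0],1],
    [[0,0,0.15],[0,0,0],1],
    [[0,0,0.15],[0,0,0],1],
    [[0,0,0.15],[0,0,0],1],
    [[0,0,0.15],[0,0,0],1]
  ]
}}

```text
clock: 23.5
tcp_pos: [0.45, 0.0304, 0.2037]
tcp_rot: [-0.061, -3.138, 0.002]
contact_force: [-0.3, 0.2, -0.4]
width: 1.001
finger_force: 0.0
```

Emit:
{"method": "drive_tool", "body": {
  "commands": [
    [[0,0,-2],[0,0,0],1],
    [[0,0,-6],[0,0,0],1],
    [[0,0,-10],[0,0,0],1],
    [[0,0,-10],[0,0,0],0],
    [[0,0,-10],[0,0,0],-1],
    [[0,0,-10],[0,0,0],-1]
  ]
}}

```text
clock: 24.1
tcp_pos: [0.4499, 0.0306, 0.3027]
tcp_rot: [-0.061, -3.137, 0.002]
contact_force: [0.8, -0.7, -0.7]
width: 0.513
finger_force: 0.0
```

```bash
python3 -c "
from h import *
p,d,c=snap('top'); s=sense(); print(s['tcp_pos'],s['width'])
cv2.imwrite('pics/t6.png',cv2.resize(p[90:250,100:300],None,fx=3.5,fy=3.5,interpolation=cv2.INTER_CUBIC))
disc('top',.012,.04,box=(.45,.72,.17,.38))
go([.5785,.276,.230],.44)"
```

```text
[0.44969782 0.03060786 0.30218355] 0.42324706514929084
disc top centre [0.5756 0.3069] 0.0238 slope xy [ 0.002 -0.001] n 2352 arc 22 271
shift [-11.95  25.03   7.12] turn [-1.000e-02 -3.200e-01 -2.745e+01] t 24.15
```

View pics/t6.png

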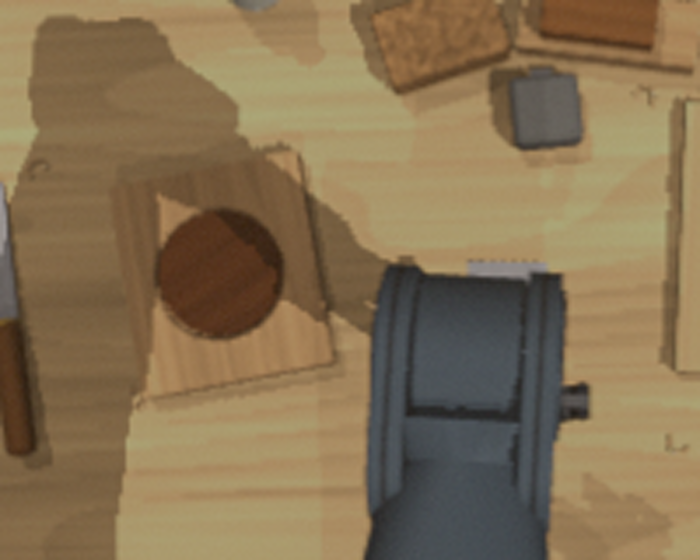

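The disc (220,274) sits in the recess, level, with its top at about 24 mm. Next I press it with shut fingers.

Emit:
{"method": "drive_tool", "body": {
  "commands": [
    [[-2,4,0],[0,0,-4],-1],
    [[-4,8,0],[0,0,-8],-1],
    [[-6,12,1],[0,0,-14],-1],
    [[-8,16,2],[0,0,-20],-1],
    [[-10,20,4],[0,0,-27],-1],
    [[-12,24,6],[0,0,-27],-1],
    [[-12,25,7],[0,0,-27],-1],
    [[-12,25,7],[0,0,-27],-1],
    [[-12,25,7],[0,0,-27],-1]
  ]
}}

```text
clock: 25.05
tcp_pos: [0.579, 0.2749, 0.2322]
tcp_rot: [0.672, -3.063, 0.003]
contact_force: [0.4, -0.3, 0.2]
width: -0.004
finger_force: 0.0
```

Emit:
{"method": "drive_tool", "body": {
  "commands": [
    [[0,0,1.5],[0,0,0],-1],
    [[0,0,2.5],[0,0,0],-1],
    [[0,0,3],[0,0,0],-1],
    [[0,0,3.3],[0,0,0],-1],
    [[0,0,3.3],[0,0,0],-1]
  ]
}}

```text
clock: 25.55
tcp_pos: [0.5795, 0.2751, 0.1996]
tcp_rot: [0.672, -3.065, 0.002]
contact_force: [0.2, -0.3, -0.0]
width: -0.001
finger_force: 0.0
```

Emit:
{"method": "drive_tool", "body": {
  "commands": [
    [[0,0,0.2],[0,0,0],-1],
    [[0,0,0.3],[0,0,0],-1],
    [[0,0,0.4],[0,0,0],-1],
    [[0,0,0.4],[0,0,0],-1]
  ]
}}

```text
clock: 25.95
tcp_pos: [0.5799, 0.2756, 0.1975]
tcp_rot: [0.673, -3.067, 0.002]
contact_force: [-1.7, -1.6, 5.6]
width: 0.001
finger_force: 2.5
```

Contact made; press to about 20 N and hold.

Emit:
{"method": "drive_tool", "body": {
  "commands": [
    [[0,0,0.2],[0,0,0],-1],
    [[0,0,0.3],[0,0,0],-1],
    [[0,0,0.4],[0,0,0],-1],
    [[0,0,0.4],[0,0,0],-1],
    [[0,0,0.4],[0,0,0],-1],
    [[0,0,0.4],[0,0,0],-1],
    [[0,0,0.4],[0,0,0],-1],
    [[0,0,0.4],[0,0,0],-1]
  ]
}}

```text
clock: 26.75
tcp_pos: [0.5798, 0.2756, 0.1974]
tcp_rot: [0.674, -3.068, 0.002]
contact_force: [-8.8, -4.2, 19.4]
width: 0.002
finger_force: 9.3
```

Pressed with 19 N. Now retract, check and hand in.

Emit:
{"method": "drive_tool", "body": {
  "commands": [
    [[0,0,-0.5],[0,0,0],-1],
    [[0,0,-3],[0,0,0],-1],
    [[0,0,-7],[0,0,0],-1],
    [[0,0,-11],[0,0,0],-1],
    [[0,0,-14],[0,0,0],-1],
    [[0,0,-14],[0,0,0],-1],
    [[0,0,-14],[0,0,0],-1],
    [[0,0,-14],[0,0,0],-1]
  ]
}}

```text
clock: 27.55
tcp_pos: [0.5798, 0.2757, 0.3302]
tcp_rot: [0.673, -3.063, 0.002]
contact_force: [0.1, 0.1, -0.3]
width: 0.002
finger_force: 0.0
```

```bash
python3 -c "
from h import *
side_disc()
p,d,c=snap('top'); P=cloud(d,c).reshape(-1,3)
b=P[(abs(P[:,0]-.55)<.03)&(abs(P[:,1]-.025)<.025)]; b=b[b[:,2]<.03]
A=np.c_[b[:,:2]-b[:,:2].mean(0),np.ones(len(b))]; print('blade',np.linalg.lstsq(A,b[:,2],rcond=None)[0])"
```

```text
disc top centre [0.5764 0.2789] 0.0239 slope xy [0.    0.019] n 1239 arc 88 111
along 0.008192939180388964 s,l -0.001553885926072146 0.003891159460700609
blade [-0.0111113   0.01160175  0.00187757]
```

```bash
python3 -c "
from plant import ctrl
print(ctrl.hand_in())"
```

```text
the job is handed in; nothing more can be done
None
```

I've handed the job in, with no verdict returned: the inlay measured flush and level in the recess after a 19 N press, the lifter lies flat on the bench, and the clock was about 28 s of the 72 allowed.

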